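# Hourly samples from the line carrier to the lab rack, order kept

## Task

The four sample pots in the sheet-metal carrier look alike: only their place, counted from the carrier's handle, tells the hour at which each was taken. Move all four into the solid white lab rack in the same order counted from its own handle (the pot next to the carrier's handle goes into the seat next to the lab rack's handle, and so on to the far end), never putting a pot into a seat that belongs to another. Carry each pot upright straight from rack to rack, without setting it down anywhere else, and put it gently down, fully home in its seat and upright.

Things in the scene. Friction and masses are not known exactly. Their poses are not given: they have to be found in the camera images.
- pot_a_mid (a point): Round sample pot, 65 mm high: body 47 mm wide, screw lid 50 mm wide and 13 mm high; about 65 g; all four look alike. This point is its centre, 33 mm above its underside; z up its axis. It starts in any one of the carrier's seats, underside 5 mm above the worktop, its lower 16 mm in the seat: take it across the lid, fingertips above the rack's upper face.
- pot_b_mid (a point): Round sample pot, 65 mm high: body 47 mm wide, screw lid 50 mm wide and 13 mm high; about 65 g; all four look alike. This point is its centre, 33 mm above its underside; z up its axis. It starts in any one of the carrier's seats, underside 5 mm above the worktop, its lower 16 mm in the seat: take it across the lid, fingertips above the rack's upper face.
- pot_c_mid (a point): Round sample pot, 65 mm high: body 47 mm wide, screw lid 50 mm wide and 13 mm high; about 65 g; all four look alike. This point is its centre, 33 mm above its underside; z up its axis. It starts in any one of the carrier's seats, underside 5 mm above the worktop, its lower 16 mm in the seat: take it across the lid, fingertips above the rack's upper face.
- pot_d_mid (a point): Round sample pot, 65 mm high: body 47 mm wide, screw lid 50 mm wide and 13 mm high; about 65 g; all four look alike. This point is its centre, 33 mm above its underside; z up its axis. It starts in any one of the carrier's seats, underside 5 mm above the worktop, its lower 16 mm in the seat: take it across the lid, fingertips above the rack's upper face.
- carrier: Line carrier, two thin stainless sheets one above the other, the upper with round holes. Fixed; 74 (its x) x 360 (its y) x 21 mm high. Origin: centre of its underside, on the worktop; z up. Four round seats, 59 mm wide, 16 mm deep, floor 5 mm above the worktop, at x = 0, y = -0.114, -0.038, 0.038, 0.114 m. Its handle is at one of its ends (+y or -y). Full at the start.
- lab_rack: Lab rack, one solid white plastic block. Fixed; 74 (its x) x 360 (its y) x 21 mm high. Origin: centre of its underside, on the worktop; z up. Four round seats, 59 mm wide, 16 mm deep with a 3 mm bevel, floor 5 mm above the worktop, at x = 0, y = -0.114, -0.038, 0.038, 0.114 m. Its handle is at one of its ends (+y or -y). Empty at the start.
- carrier_handle: Upright black bow handle on one end of the carrier, 60 mm wide across the rack, bar 16 mm thick, its top 75 mm above the worktop. Origin: on the worktop under its middle; at x = 0, y = 0.165 or -0.165 m of the rack. It marks the end from which the pots of this rack are counted; the other end carries only a flat strip.
- lab_handle: Upright black bow handle on one end of the lab rack, 60 mm wide across the rack, bar 16 mm thick, its top 75 mm above the worktop. Origin: on the worktop under its middle; at x = 0, y = 0.165 or -0.165 m of the rack. It marks the end from which the pots of this rack are counted; the other end carries only a flat strip.

How it is judged (in metres and radians):
At the end, for the whole second after the job is handed in: Every pot stands in a seat of the lab rack: centre within 9 mm of the seat's centre along and across the rack, fully down (no more than 5 mm above its seated height), within 0.12 rad of upright, at rest. That the order was kept follows from the rule against a pot in another's seat (x of pot_a_mid in the frame of lab_rack between -0.009 and 0.009 m and (horizontal distance between pot_a_mid and lab_handle between 0.042 and 0.06 m or horizontal distance between pot_a_mid and lab_handle between 0.118 and 0.136 m or horizontal distance between pot_a_mid and lab_handle between 0.194 and 0.212 m or horizontal distance between pot_a_mid and lab_handle between 0.27 and 0.288 m) and height (world z) of each of pot_a_mid, pot_b_mid, pot_c_mid, pot_d_mid below 0.043 m and angle between each of pot_a_mid, pot_b_mid, pot_c_mid, pot_d_mid's own z axis and vertical below 0.12 rad and linear speed of each of pot_a, pot_b, pot_c, pot_d below 0.02 m/s and x of pot_b_mid in the frame of lab_rack between -0.009 and 0.009 m and (horizontal distance between pot_b_mid and lab_handle between 0.042 and 0.06 m or horizontal distance between pot_b_mid and lab_handle between 0.118 and 0.136 m or horizontal distance between pot_b_mid and lab_handle between 0.194 and 0.212 m or horizontal distance between pot_b_mid and lab_handle between 0.27 and 0.288 m) and x of pot_c_mid in the frame of lab_rack between -0.009 and 0.009 m and (horizontal distance between pot_c_mid and lab_handle between 0.042 and 0.06 m or horizontal distance between pot_c_mid and lab_handle between 0.118 and 0.136 m or horizontal distance between pot_c_mid and lab_handle between 0.194 and 0.212 m or horizontal distance between pot_c_mid and lab_handle between 0.27 and 0.288 m) and x of pot_d_mid in the frame of lab_rack between -0.009 and 0.009 m and (horizontal distance between pot_d_mid and lab_handle between 0.042 and 0.06 m or horizontal distance between pot_d_mid and lab_handle between 0.118 and 0.136 m or horizontal distance between pot_d_mid and lab_handle between 0.194 and 0.212 m or horizontal distance between pot_d_mid and lab_handle between 0.27 and 0.288 m)); the robot touches nothing.
It fails at once if a seat of the lab rack is filled while the pot that belongs in it (same place counted from the handles) is still in the carrier: the order is lost ((((x of pot_a_mid in the frame of carrier between -0.02 and 0.02 m and horizontal distance between pot_a_mid and carrier_handle between 0.031 and 0.071 m and height (world z) of pot_a_mid below 0.048 m) or (x of pot_b_mid in the frame of carrier between -0.02 and 0.02 m and horizontal distance between pot_b_mid and carrier_handle between 0.031 and 0.071 m and height (world z) of pot_b_mid below 0.048 m) or (x of pot_c_mid in the frame of carrier between -0.02 and 0.02 m and horizontal distance between pot_c_mid and carrier_handle between 0.031 and 0.071 m and height (world z) of pot_c_mid below 0.048 m) or (x of pot_d_mid in the frame of carrier between -0.02 and 0.02 m and horizontal distance between pot_d_mid and carrier_handle between 0.031 and 0.071 m and height (world z) of pot_d_mid below 0.048 m)) and ((x of pot_a_mid in the frame of lab_rack between -0.02 and 0.02 m and horizontal distance between pot_a_mid and lab_handle between 0.031 and 0.071 m and height (world z) of pot_a_mid below 0.048 m) or (x of pot_b_mid in the frame of lab_rack between -0.02 and 0.02 m and horizontal distance between pot_b_mid and lab_handle between 0.031 and 0.071 m and height (world z) of pot_b_mid below 0.048 m) or (x of pot_c_mid in the frame of lab_rack between -0.02 and 0.02 m and horizontal distance between pot_c_mid and lab_handle between 0.031 and 0.071 m and height (world z) of pot_c_mid below 0.048 m) or (x of pot_d_mid in the frame of lab_rack between -0.02 and 0.02 m and horizontal distance between pot_d_mid and lab_handle between 0.031 and 0.071 m and height (world z) of pot_d_mid below 0.048 m))) or (((x of pot_a_mid in the frame of carrier between -0.02 and 0.02 m and horizontal distance between pot_a_mid and carrier_handle between 0.107 and 0.147 m and height (world z) of pot_a_mid below 0.048 m) or (x of pot_b_mid in the frame of carrier between -0.02 and 0.02 m and horizontal distance between pot_b_mid and carrier_handle between 0.107 and 0.147 m and height (world z) of pot_b_mid below 0.048 m) or (x of pot_c_mid in the frame of carrier between -0.02 and 0.02 m and horizontal distance between pot_c_mid and carrier_handle between 0.107 and 0.147 m and height (world z) of pot_c_mid below 0.048 m) or (x of pot_d_mid in the frame of carrier between -0.02 and 0.02 m and horizontal distance between pot_d_mid and carrier_handle between 0.107 and 0.147 m and height (world z) of pot_d_mid below 0.048 m)) and ((x of pot_a_mid in the frame of lab_rack between -0.02 and 0.02 m and horizontal distance between pot_a_mid and lab_handle between 0.107 and 0.147 m and height (world z) of pot_a_mid below 0.048 m) or (x of pot_b_mid in the frame of lab_rack between -0.02 and 0.02 m and horizontal distance between pot_b_mid and lab_handle between 0.107 and 0.147 m and height (world z) of pot_b_mid below 0.048 m) or (x of pot_c_mid in the frame of lab_rack between -0.02 and 0.02 m and horizontal distance between pot_c_mid and lab_handle between 0.107 and 0.147 m and height (world z) of pot_c_mid below 0.048 m) or (x of pot_d_mid in the frame of lab_rack between -0.02 and 0.02 m and horizontal distance between pot_d_mid and lab_handle between 0.107 and 0.147 m and height (world z) of pot_d_mid below 0.048 m))) or (((x of pot_a_mid in the frame of carrier between -0.02 and 0.02 m and horizontal distance between pot_a_mid and carrier_handle between 0.183 and 0.223 m and height (world z) of pot_a_mid below 0.048 m) or (x of pot_b_mid in the frame of carrier between -0.02 and 0.02 m and horizontal distance between pot_b_mid and carrier_handle between 0.183 and 0.223 m and height (world z) of pot_b_mid below 0.048 m) or (x of pot_c_mid in the frame of carrier between -0.02 and 0.02 m and horizontal distance between pot_c_mid and carrier_handle between 0.183 and 0.223 m and height (world z) of pot_c_mid below 0.048 m) or (x of pot_d_mid in the frame of carrier between -0.02 and 0.02 m and horizontal distance between pot_d_mid and carrier_handle between 0.183 and 0.223 m and height (world z) of pot_d_mid below 0.048 m)) and ((x of pot_a_mid in the frame of lab_rack between -0.02 and 0.02 m and horizontal distance between pot_a_mid and lab_handle between 0.183 and 0.223 m and height (world z) of pot_a_mid below 0.048 m) or (x of pot_b_mid in the frame of lab_rack between -0.02 and 0.02 m and horizontal distance between pot_b_mid and lab_handle between 0.183 and 0.223 m and height (world z) of pot_b_mid below 0.048 m) or (x of pot_c_mid in the frame of lab_rack between -0.02 and 0.02 m and horizontal distance between pot_c_mid and lab_handle between 0.183 and 0.223 m and height (world z) of pot_c_mid below 0.048 m) or (x of pot_d_mid in the frame of lab_rack between -0.02 and 0.02 m and horizontal distance between pot_d_mid and lab_handle between 0.183 and 0.223 m and height (world z) of pot_d_mid below 0.048 m))) or (((x of pot_a_mid in the frame of carrier between -0.02 and 0.02 m and horizontal distance between pot_a_mid and carrier_handle between 0.259 and 0.299 m and height (world z) of pot_a_mid below 0.048 m) or (x of pot_b_mid in the frame of carrier between -0.02 and 0.02 m and horizontal distance between pot_b_mid and carrier_handle between 0.259 and 0.299 m and height (world z) of pot_b_mid below 0.048 m) or (x of pot_c_mid in the frame of carrier between -0.02 and 0.02 m and horizontal distance between pot_c_mid and carrier_handle between 0.259 and 0.299 m and height (world z) of pot_c_mid below 0.048 m) or (x of pot_d_mid in the frame of carrier between -0.02 and 0.02 m and horizontal distance between pot_d_mid and carrier_handle between 0.259 and 0.299 m and height (world z) of pot_d_mid below 0.048 m)) and ((x of pot_a_mid in the frame of lab_rack between -0.02 and 0.02 m and horizontal distance between pot_a_mid and lab_handle between 0.259 and 0.299 m and height (world z) of pot_a_mid below 0.048 m) or (x of pot_b_mid in the frame of lab_rack between -0.02 and 0.02 m and horizontal distance between pot_b_mid and lab_handle between 0.259 and 0.299 m and height (world z) of pot_b_mid below 0.048 m) or (x of pot_c_mid in the frame of lab_rack between -0.02 and 0.02 m and horizontal distance between pot_c_mid and lab_handle between 0.259 and 0.299 m and height (world z) of pot_c_mid below 0.048 m) or (x of pot_d_mid in the frame of lab_rack between -0.02 and 0.02 m and horizontal distance between pot_d_mid and lab_handle between 0.259 and 0.299 m and height (world z) of pot_d_mid below 0.048 m)))).
It fails at once if a pot is set down or dropped on the worktop (height (world z) of any of pot_a_mid, pot_b_mid, pot_c_mid, pot_d_mid below 0.0355 m).
It fails at once if a pot is tipped over (more than 0.7 rad) (angle between any of pot_a_mid, pot_b_mid, pot_c_mid, pot_d_mid's own z axis and vertical above 0.7 rad).
It fails at once if a pot is dropped (let go and falling faster than 0.7 m/s, some 25 mm of fall) ((linear speed of pot_a above 0.7 m/s and contact force between the fingers and pot_a below 0.05 N) or (linear speed of pot_b above 0.7 m/s and contact force between the fingers and pot_b below 0.05 N) or (linear speed of pot_c above 0.7 m/s and contact force between the fingers and pot_c below 0.05 N) or (linear speed of pot_d above 0.7 m/s and contact force between the fingers and pot_d below 0.05 N)).
It also fails if it takes over 106 s, if anything falls off the work surface, if the arm or the gripper's body presses on something with over 40 N, if the wrist force passes 120 N, or if a joint passes its speed limit or range.

## Robot

A 6-joint arm with a two-finger parallel gripper is mounted at the origin on a cart in front of the work surface, level with it; the furniture and walls round the work are solid. World frame = base frame: x ahead of the robot, y to its left, z up, the work surface at z = 0. Lengths are in mm, angles in rad, forces in N, time in s.
With the tool pointing down it reaches from about 300 to 775 mm from the base axis. Payload 14.6 kg.
Tool frame: the origin (TCP) lies midway between the tips of the shut fingers; the grasp point (between the pads) lies 19 mm behind it; z points along the fingers, y is the line along which they close (so a half turn about z gives the same grasp; the last joint's range is limited). The gripper opens to 94 mm and grips with 3 to 60 N. Pads are 16 mm wide; open, the fingers measure 119 mm over their backs; the gripper's body (75 mm by 177 mm) begins 78 mm behind the grasp point.
Start: joints at [1.179, 0.3, 1.521, -0, 1.321, -0.067], TCP at [175.513, 521.234, 205.446] pointing down, gripper open.
Joint ranges: [-3.03, 3.03], [-0.79, 2.21], [0.23, 2.52], [-1.04, 4.18], [0, 3.07], [-2.55, 2.55]. Speed limits (rad/s): [2.22, 2.22, 2.57, 3.14, 3.14, 3.14].

## Interface

Orientations are given as [roll, pitch, yaw] about the fixed x, y, z axes, in that order (R = Rz(yaw) Ry(pitch) Rx(roll)).
In Python, from cell import manip, camera gives the robot as it stands.
- The arm moves only by the tool move_arm, never from a script. Its arguments are lists of equal length, an entry for each row: "dp": the shift along the world's x, y, z in mm, a list of three; "rotation": the turn, a rotation vector about the world's x, y, z in rad, a list of three; "hand": the opening, from 0 (shut) to 1 (fully open). A call has 1 to 10 rows; each row shifts and turns the commanded pose from where the row before left it; what a row does not reach is not made up. A row lasts 1/8 s, in which the tool goes at most 62.5 mm and 10.7 degrees, less where a joint would pass 70% of its speed; a pose out of reach is approached as far as the arm can. A call with a gripper value outside its range is refused whole. The fingers move at their own pace and stop on an object; "newtons" is the grip in N (left out, the last holds). Time passes only in rows, so rows that do not move let the fingers close. It gives the time, the measured TCP pose, the force, the opening and the grip force at its end, in the units of the state.
- manip.read_state(): the state, without advancing time (a new reading comes with each control period).
- camera(name): name is "side" or "top" or "wrist"; returns a dict with "image" (384x512x3 uint8, red, green, blue), "fx", "fy", "cx", "cy" (pixels), "R" (3x3) and "t" (3): a world point X has camera coordinates R X + t; the wrist camera has in their place "mount" (4x4, takes a point from camera to tool coordinates, whose origin is the TCP and whose axes are the flange's). Camera axes: x right, y down, z forward; pixel columns grow to the right and rows downward; lengths in mm; the calibration is good to about 2 mm. A picture is of the moment at which its call begins: read the wrist's pose just before it. There is no depth.
- manip.sign_off(): hands the job in; it is judged then, once.
The state is a dict: "clock": time; "joints": joint angles; "qd": joint speeds; "effort": joint torques, N m; "eef_pos": TCP position; "eef_rot": TCP orientation; "wrist_force": force on the tool from outside, world axes, zero at the start; "moment": the same for the moment, N m; "finger_gap": finger opening in mm; "finger_force": force on a finger pad.
Only numpy, scipy, OpenCV 4.12 (cv2) and the standard library are available. Lean on these libraries where they do the work, as an engineer would, in place of code of your own. Each camera call takes 0.05 s, during which the arm holds its last target. There are 200 camera calls.

## Working session

There is one attempt and no reset: what is moved stays moved. The work goes in short steps, Python scripts to look and compute and a tool call to move; the robot and the scene stay as the last step left them, time stands still between calls to the robot, and variables do not carry over. Pictures are saved under pics/ and viewed, at most 14 in all, crops included, and the job is handed in when it is done.

Besides the shell and the picture viewer there is one more tool, called after "Request:" in YAML: its name, and indented under it one key for each argument. move_arm: Moves the arm, as the interface text tells. Its arguments: {"type":"object","properties":{"dp":{"type":"array","items":{"type":"array","items":{"type":"number"}}},"rotation":{"type":"array","items":{"type":"array","items":{"type":"number"}}},"hand":{"type":"array","items":{"type":"number"}},"newtons":{"type":"number"}},"required":["dp","rotation","hand"]}

```bash
mkdir -p pics; python3 - <<'E'
from cell import manip,camera
import cv2,json,numpy as np
for n in("top","side"):
    c=camera(n); cv2.imwrite(f"pics/{n}0.png",c["image"][:,:,::-1])
    print(n,{k:(np.round(v,4).tolist()) for k,v in c.items() if k!="image"})
s=manip.read_state(); print(s)
E
```

```text
top {'fx': 405.7566, 'fy': 405.7566, 'cx': 254.5996, 'cy': 185.0048, 'R': [[-0.0211, -0.9997, -0.0144], [-0.9877, 0.0231, -0.1546], [0.1548, 0.011, -0.9879]], 't': [35.1551, 553.1671, 982.6584]}
side {'fx': 394.8309, 'fy': 394.8309, 'cx': 254.7693, 'cy': 186.2543, 'R': [[-0.9995, 0.0279, -0.0147], [0.0263, 0.482, -0.8758], [-0.0174, -0.8757, -0.4825]], 't': [542.3879, 33.9672, 907.8976]}
{'clock': 0.1, 'joints': array([ 1.17940594e+00,  3.00420970e-01,  1.52151290e+00,  8.16439805e-06,
        1.32072267e+00, -6.65540521e-02]), 'qd': array([-0.00031713, -0.00094641, -0.00268986,  0.00162734, -0.0001686 ,
       -0.00040951]), 'effort': array([ 1.70054354e-03, -5.32651484e+01, -3.53275466e+01,  7.10224779e-02,
        2.36251310e-02, -5.87416298e-05]), 'eef_pos': array([175.41969516, 521.02241618, 204.94267464]), 'eef_rot': array([-3.14053165e+00, -7.86443619e-05,  2.81675425e+00]), 'wrist_force': array([ 0.16861563,  0.34361302, -0.34176284]), 'moment': array([-0.0110935 ,  0.02495161, -0.04082298]), 'finger_force': 0.0, 'finger_gap': 93.8232051447076}
```

View pics/top0.png

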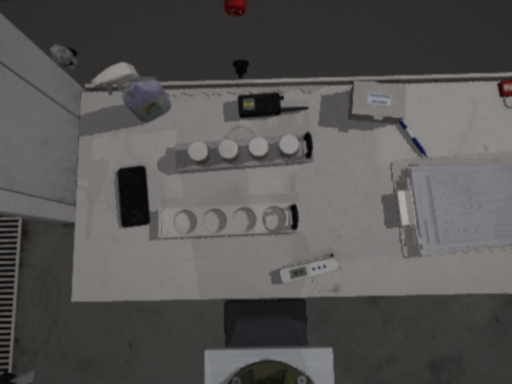

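View pics/side0.png

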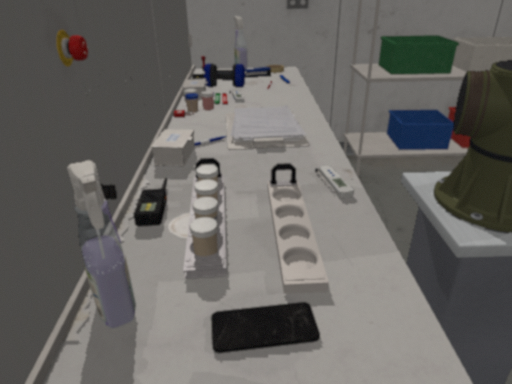

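Both black bow handles stand at the right (−y) end in the top view: carrier about (308,145), lab rack about (295,217). The lids are near (198,152), (228,149), (259,147) and (289,145). The empty seats are near (185,221) to (274,217). Next I refine these.

```bash
cat > h.py <<'E'
import numpy as np,cv2
from cell import manip,camera
from scipy.spatial.transform import Rotation as Rn
def ray(c,u,v,z,tcp=None):
    if "mount" in c:
        M=np.array(c["mount"]);p,r=tcp;Rw=Rn.from_euler("xyz",r).as_matrix()
        A=Rw@M[:3,:3];o=Rw@M[:3,3]+p
    else: A=np.array(c["R"]).T;o=-A@np.array(c["t"])
    d=A@np.array([(u-c["cx"])/c["fx"],(v-c["cy"])/c["fy"],1.]);return o+d*(z-o[2])/d[2]
def proj(c,X,tcp=None):
    if "mount" in c:
        M=np.array(c["mount"]);p,r=tcp;Rw=Rn.from_euler("xyz",r).as_matrix()
        x=M[:3,:3].T@(Rw.T@(np.array(X)-p)-M[:3,3])
    else: x=np.array(c["R"])@X+c["t"]
    return np.array([c["fx"]*x[0]/x[2]+c["cx"],c["fy"]*x[1]/x[2]+c["cy"]])
E
python3 - <<'E'
from h import *
c=camera("top");im=c["image"];
L=[ray(c,u,v,70) for u,v in((198,152),(228,149),(259,147),(289,145))]
S=[ray(c,u,v,21) for u,v in((185,221),(215,220),(244,218),(274,217))]
for p in L+S: print(p.round(1))
for u,v in((308,138),(308,155),(295,210),(295,226)):print('h',ray(c,u,v,70).round(1))
cr=im[115:250,145:325,::-1];cv2.imwrite("pics/crop.png",cv2.resize(cr,None,fx=4.4,fy=4.4,interpolation=cv2.INTER_CUBIC))
E
```

```text
[636.4 162.2  70. ]
[642.2  87.1  70. ]
[645.4   9.5  70. ]
[648.7 -65.5  70. ]
[468.4 202.8  21. ]
[469.3 126.1  21. ]
[472.7  51.9  21. ]
[473.6 -24.6  21. ]
h [ 665.5 -113.6   70. ]
h [ 622.  -111.8   70. ]
h [485.7 -74.5  70. ]
h [446.9 -73.1  70. ]
```

View pics/crop.png

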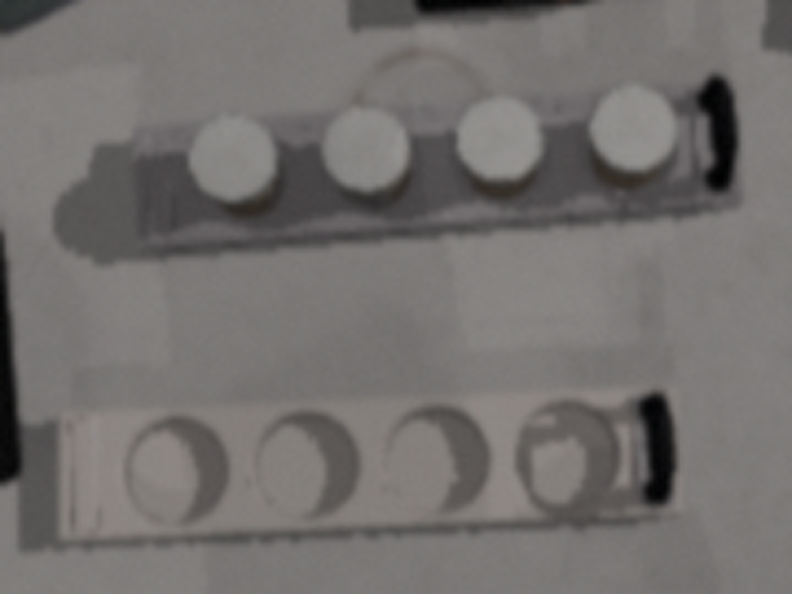

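```bash
python3 - <<'E'
from h import *
c=camera("top")
f=lambda x,y:(145+(x+.5)/4.4-.5,115+(y+.5)/4.4-.5)
Y=np.array([114,38,-38,-114.])
for nm,P,z in(("pots",[(233,159),(366,149),(499,139),(633,129)],70),("seats",[(177,470),(308,464),(437,459),(568,455)],21)):
    P=np.array([ray(c,*f(*p),z)[:2] for p in P]);print(nm,P.round(1).tolist(),np.diff(P[:,1]).round(1))
    m=P.mean(0);d=(Y[:,None]*(P-m)).sum(0);a=np.arctan2(-d[0],d[1]);print(m,a)
    print((m+np.outer(Y,[-np.sin(a),np.cos(a)])).round(1).tolist())
for p in((717,133),(656,448)):print("handle",ray(c,*f(*p),67).round(1))
w=camera("wrist");print(np.round(w["mount"],3).tolist(),w["fx"],w["cx"],w["cy"])
E
```

```text
pots [[639.6, 163.3], [643.6, 87.6], [647.5, 11.9], [651.5, -64.3]] [-75.7 -75.7 -76.2]
[645.54892114  49.61226012] 0.05212123071339569
[[639.6, 163.5], [643.6, 87.6], [647.5, 11.7], [651.5, -64.2]]
seats [[467.3, 203.2], [469.1, 127.1], [470.3, 52.1], [471.0, -23.8]] [-76.2 -74.9 -76. ]
[469.42943161  89.6582026 ] 0.01616670257914934
[[467.6, 203.6], [468.8, 127.7], [470.0, 51.7], [471.3, -24.3]]
handle [ 648.7 -112.1   67. ]
handle [470.4 -71.   67. ]
[[-0.001, -0.964, -0.266, 76.572], [1.0, -0.001, -0.002, -0.009], [0.002, -0.266, 0.964, -178.465], [0.0, 0.0, 0.0, 1.0]] 307.180452703378 252.10154248207675 191.57624063951886
```

Request:
move_arm:
  dp:
    - [32, -36, 4]
    - [32, -36, 4]
    - [32, -36, 4]
    - [32, -36, 4]
    - [32, -36, 4]
    - [32, -36, 4]
    - [32, -36, 4]
    - [32, -36, 4]
    - [32, -36, 4]
    - [32, -36, 4]
  rotation:
    - [0, 0, -0.12]
    - [0, 0, -0.12]
    - [0, 0, -0.12]
    - [0, 0, -0.12]
    - [0, 0, -0.12]
    - [0, 0, -0.12]
    - [0, 0, -0.12]
    - [0, 0, -0.12]
    - [0, 0, -0.12]
    - [0, 0, -0.12]
  hand: [1, 1, 1, 1, 1, 1, 1, 1, 1, 1]

```text
clock: 1.5
eef_pos: [496.4, 159.9, 245.6]
eef_rot: [3.142, -0.0, 1.613]
wrist_force: [-0.4, 0.1, 0.4]
finger_gap: 94.0
finger_force: 0.0
```

Request:
move_arm:
  dp:
    - [32, -36, 4]
    - [33, -36, 2]
    - [0, 0, 0]
    - [0, 0, 0]
  rotation:
    - [0, 0, 0]
    - [0, 0, 0]
    - [0, 0, 0]
    - [0, 0, 0]
  hand: [1, 1, 1, 1]

```text
clock: 2.0
eef_pos: [560.1, 89.5, 251.2]
eef_rot: [-3.141, -0.0, 1.617]
wrist_force: [0.4, 1.0, 0.2]
finger_gap: 93.8
finger_force: 0.0
```

```bash
cat > wl.py <<'E'
from h import *
import sys
s=manip.read_state();tcp=(s["eef_pos"],s["eef_rot"]);c=camera("wrist");print(s["clock"],s["eef_pos"].round(1),s["eef_rot"].round(3))
im=c["image"][:,:,::-1].copy();cv2.imwrite("pics/raw_%s.png"%sys.argv[1],im)
np.savez("w_%s.npz"%sys.argv[1],p=tcp[0],r=tcp[1])
P=[(639.6,163.5),(643.6,87.6),(647.5,11.7),(651.5,-64.2)];S=[(467.6,203.6),(468.8,127.7),(470,51.7),(471.3,-24.3)]
g=[]
for Q,z,r in((P,70,25),(S,21,32.5)):
    for x,y in Q:
        pts=np.array([proj(c,[x+r*np.cos(t),y+r*np.sin(t),z],tcp) for t in np.linspace(0,6.28,40)])
        g.append(pts)
im=cv2.resize(im,None,fx=1.55,fy=1.55,interpolation=cv2.INTER_CUBIC)
for q in g: cv2.polylines(im,[((q+.5)*1.55).astype(int)],True,(0,0,255),1)
cv2.imwrite("pics/ov_%s.png"%sys.argv[1],im)
E
python3 wl.py 1
```

```text
2.0 [560.1  89.5 251.2] [-3.141 -0.     1.617]
```

View pics/ov_1.png

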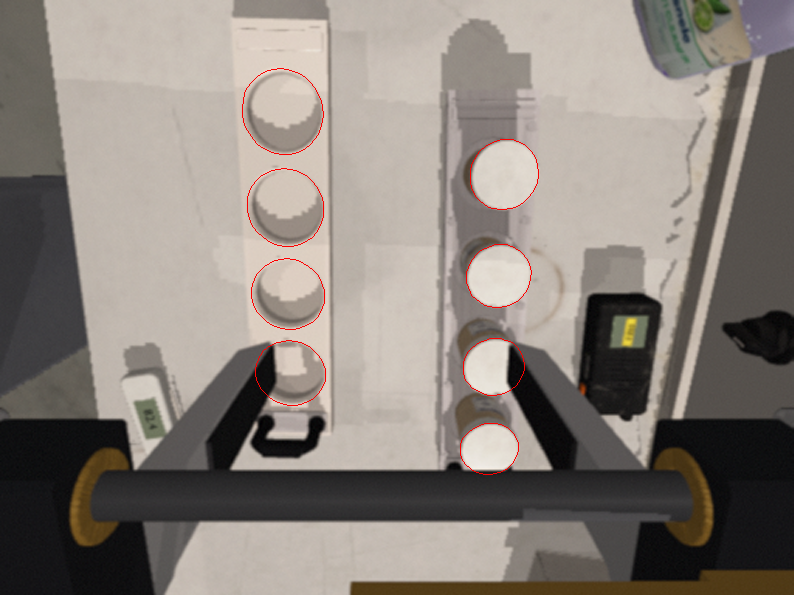

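The red outlines fit the lids to 1–2 mm. The seats look slightly off, so I'll enlarge them.

```bash
python3 - <<'E'
import cv2
im=cv2.imread("pics/raw_1.png");cv2.imwrite("pics/cs.png",cv2.resize(im[0:300,145:225],None,fx=2.0*1,fy=2.0,interpolation=cv2.INTER_CUBIC) if 0 else cv2.resize(cv2.rotate(im[5:280,140:225],cv2.ROTATE_90_COUNTERCLOCKWISE),None,fx=2.9,fy=2.9,interpolation=cv2.INTER_CUBIC))
E
```

```text
(no output)
```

View pics/cs.png

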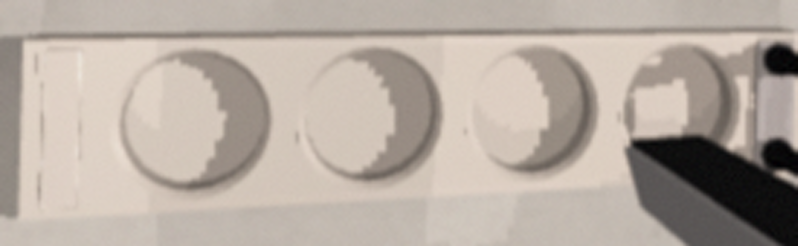

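```bash
python3 - <<'E'
from h import *
c=camera("wrist");d=np.load("w_1.npz");tcp=(d["p"],d["r"])
g=lambda X,Y:(140+84-((Y+.5)/2.9-.5),5+(X+.5)/2.9-.5)
b=lambda X,Y,z=21:ray(c,*g(X,Y),z,tcp)[:2].round(1)
for q in((196,119),(370.5,113.5),(535,108)):print("seat",b(*q))
for q in((120,119),(272,119),(196,48),(196,190),(300,113),(441,113),(472,108),(598,108),(370,46),(370,181),(535,44),(535,172)):print("rim",q,b(*q))
e=[b(*q) for q in((25,38),(400,35),(790,32),(20,215),(600,190),(300,203))];print("edge",e)
print(np.arctan2(-(e[0]-e[2])[0],(e[0]-e[2])[1]),np.arctan2(-(e[3]-e[4])[0],(e[3]-e[4])[1]))
E
```

```text
seat [469.4 203.7]
seat [470.7 129.8]
seat [472.3  52.8]
rim (120, 119) [469.8 233.7]
rim (272, 119) [468.9 172.3]
rim (196, 48) [499.8 205. ]
rim (196, 190) [438.9 202.3]
rim (300, 113) [471.4 160.6]
rim (441, 113) [470.5  97.7]
rim (472, 108) [472.7  83.2]
rim (598, 108) [471.9  21.1]
rim (370, 46) [501.2 131.3]
rim (370, 181) [440.2 128.6]
rim (535, 44) [502.7  54.1]
rim (535, 172) [441.9  51.4]
edge [array([503.5, 271. ]), array([506.3, 118.1]), array([509.9, -81.9]), array([431.1, 269.6]), array([432.2,  18.3]), array([431.5, 158.8])]
0.018133461311403663 0.004377210404569516
```

Seats 1–3 measure (469.4, 203.7), (470.7, 129.8) and (472.3, 52.8), which agrees with the top camera to within 2–3 mm. I'll use (468.5,204), (470,128), (471,52) and (472.5,-24). Pot 1 first.

Request:
move_arm:
  dp:
    - [20, 18.5, -20]
    - [20, 18.5, -20]
    - [20, 18.5, -20]
    - [19.5, 18.5, -20]
    - [0, 0, -30]
    - [0, 0, -30]
    - [0, 0, -30]
    - [0, 0, -20]
    - [0, 0, -17]
    - [0, 0, 0]
  rotation:
    - [0, 0, 0]
    - [0, 0, 0]
    - [0, 0, 0]
    - [0, 0, 0]
    - [0, 0, 0]
    - [0, 0, 0]
    - [0, 0, 0]
    - [0, 0, 0]
    - [0, 0, 0]
    - [0, 0, 0]
  hand: [1, 1, 1, 1, 1, 1, 1, 1, 1, 1]

```text
clock: 3.35
eef_pos: [639.5, 163.3, 43.6]
eef_rot: [-3.14, 0.0, 1.617]
wrist_force: [0.5, 0.3, 0.0]
finger_gap: 93.9
finger_force: 0.0
```

Request:
move_arm:
  dp:
    - [0, 0, 0]
    - [0, 0, 0]
    - [0, 0, 0]
    - [0, 0, 0]
    - [0, 0, 0]
    - [0, 0, 0]
  rotation:
    - [0, 0, 0]
    - [0, 0, 0]
    - [0, 0, 0]
    - [0, 0, 0]
    - [0, 0, 0]
    - [0, 0, 0]
  hand: [0.4, 0.4, 0.4, 0.4, 0.4, 0.4]
  newtons: 15

```text
clock: 4.1
eef_pos: [640.0, 163.3, 44.5]
eef_rot: [3.142, -0.0, 1.617]
wrist_force: [-0.1, 0.9, 1.3]
finger_gap: 50.3
finger_force: 15.0
```

Request:
move_arm:
  dp:
    - [0, 0, 20]
    - [0, 0, 40]
    - [-15, 4, 0]
    - [-40, 9, 0]
    - [-45, 10.5, 0]
    - [-45, 10.5, 0]
    - [-20, 5, 0]
    - [-6.5, 1.5, 0]
    - [0, 0, 0]
    - [0, 0, 0]
  rotation:
    - [0, 0, 0]
    - [0, 0, 0]
    - [0, 0, 0]
    - [0, 0, 0]
    - [0, 0, 0]
    - [0, 0, 0]
    - [0, 0, 0]
    - [0, 0, 0]
    - [0, 0, 0]
    - [0, 0, 0]
  hand: [0.4, 0.4, 0.4, 0.4, 0.4, 0.4, 0.4, 0.4, 0.4, 0.4]

```text
clock: 5.35
eef_pos: [469.3, 203.5, 104.6]
eef_rot: [3.141, -0.0, 1.616]
wrist_force: [0.2, -0.2, -0.8]
finger_gap: 50.0
finger_force: 15.0
```

```bash
python3 wl.py 2
```

```text
5.35 [469.3 203.5 104.6] [ 3.141 -0.     1.616]
```

View pics/ov_2.png

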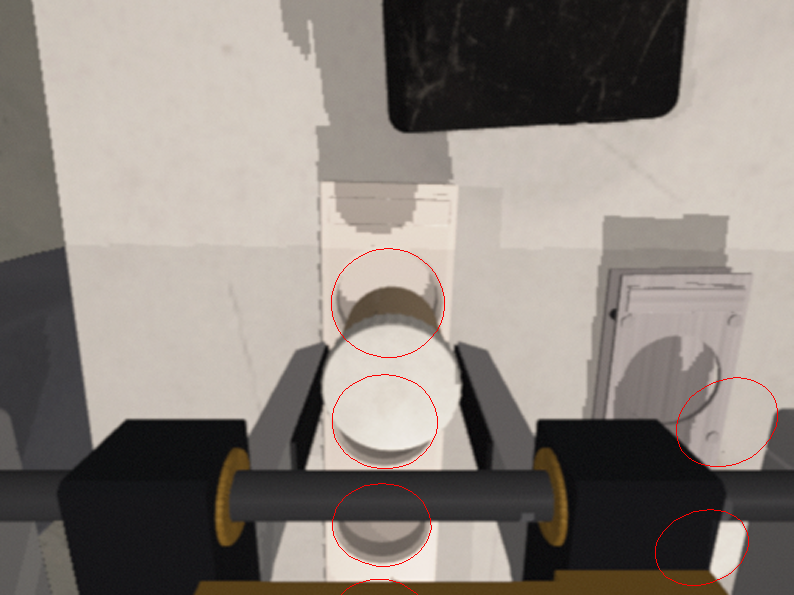

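```bash
python3 - <<'E'
from h import *
c=camera("wrist");d=np.load("w_2.npz");tcp=(d["p"],d["r"])
for z,q in((130,(391.5,384)),(130,(391.5,318)),(130,(391.5,450)),(21,(337,300)),(21,(438,300)),(21,(386,460))):print(z,ray(c,q[0]/1.55,q[1]/1.55,z,tcp).round(1))
E
```

```text
130 [469.8 206.4 130. ]
130 [468.7 230.7 130. ]
130 [471. 180. 130.]
21 [438.8 204.7  21. ]
21 [496.6 207.3  21. ]
21 [471.2 101.1  21. ]
```

Request:
move_arm:
  dp:
    - [-0.5, -1, -15]
    - [0, 0, -20]
    - [0, 0, -12]
    - [0, 0, -6]
    - [0, 0, -4]
    - [0, 0, -3]
    - [0, 0, 0]
    - [0, 0, 0]
  rotation:
    - [0, 0, 0]
    - [0, 0, 0]
    - [0, 0, 0]
    - [0, 0, 0]
    - [0, 0, 0]
    - [0, 0, 0]
    - [0, 0, 0]
    - [0, 0, 0]
  hand: [0.4, 0.4, 0.4, 0.4, 0.4, 0.4, 0.4, 0.4]

```text
clock: 6.45
eef_pos: [468.1, 202.8, 44.7]
eef_rot: [3.141, -0.0, 1.617]
wrist_force: [-0.7, 0.6, -1.0]
finger_gap: 50.0
finger_force: 15.0
```

Request:
move_arm:
  dp:
    - [0, 0, 0]
    - [0, 0, 0]
    - [0, 0, 0]
    - [0, 0, 20]
    - [0, 0, 40]
    - [30, -20, 0]
    - [40, -26, 0]
    - [45, -30, 0]
    - [40, -26, 0]
    - [20, -13, 0]
  rotation:
    - [0, 0, 0]
    - [0, 0, 0]
    - [0, 0, 0]
    - [0, 0, 0]
    - [0, 0, 0]
    - [0, 0, 0]
    - [0, 0, 0]
    - [0, 0, 0]
    - [0, 0, 0]
    - [0, 0, 0]
  hand: [0.6, 0.8, 1, 1, 1, 1, 1, 1, 1, 1]

```text
clock: 7.7
eef_pos: [644.4, 86.1, 104.0]
eef_rot: [-3.141, 0.0, 1.615]
wrist_force: [-0.6, 0.1, 0.3]
finger_gap: 93.9
finger_force: 0.0
```

Request:
move_arm:
  dp:
    - [0, 0, 0]
    - [0, 0, 0]
  rotation:
    - [0, 0, 0]
    - [0, 0, 0]
  hand: [1, 1]

```text
clock: 7.95
eef_pos: [642.4, 88.3, 104.3]
eef_rot: [-3.141, -0.0, 1.617]
wrist_force: [-0.3, -0.0, -0.4]
finger_gap: 94.1
finger_force: 0.0
```

```bash
python3 - <<'E'
from h import *
c=camera("top");im=c["image"][:,:,::-1].copy()
cv2.imwrite("pics/t2.png",cv2.resize(im[115:250,145:325],None,fx=4.4,fy=4.4,interpolation=cv2.INTER_CUBIC))
print(manip.read_state()["eef_pos"],(proj(c,[468.5,204,70])-[145,115])*4.4)
E
```

```text
[642.3151255   88.43623196 104.48055145] [157.63222487 460.34242048]
```

View pics/t2.png

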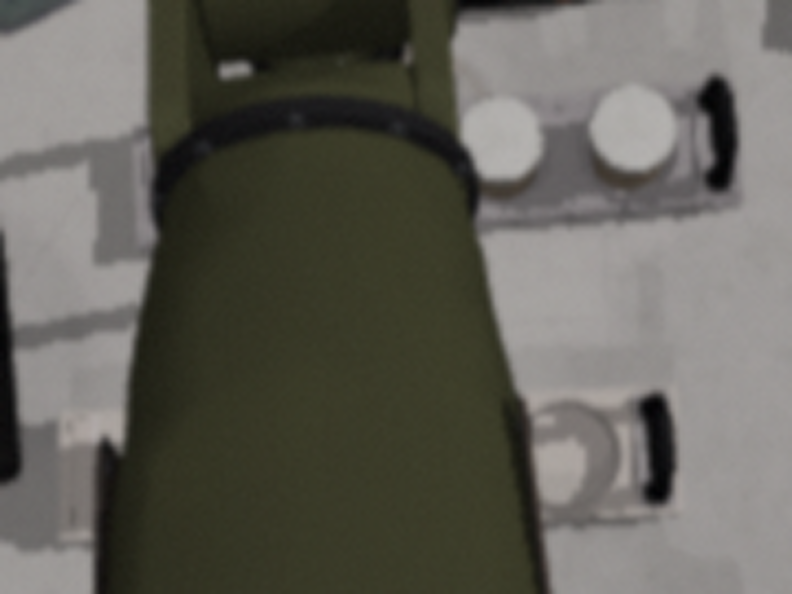

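The arm hides pot 1 for now, so I'll check it later. Next is pot 2.

Request:
move_arm:
  dp:
    - [1, -0.5, -20]
    - [0, 0, -20]
    - [0, 0, -12]
    - [0, 0, -8]
    - [0, 0, 0]
    - [0, 0, 0]
    - [0, 0, 0]
    - [0, 0, 0]
    - [0, 0, 0]
    - [0, 0, 0]
  rotation:
    - [0, 0, 0]
    - [0, 0, 0]
    - [0, 0, 0]
    - [0, 0, 0]
    - [0, 0, 0]
    - [0, 0, 0]
    - [0, 0, 0]
    - [0, 0, 0]
    - [0, 0, 0]
    - [0, 0, 0]
  hand: [1, 1, 1, 1, 1, 0.4, 0.4, 0.4, 0.4, 0.4]

```text
clock: 9.25
eef_pos: [644.0, 87.2, 44.5]
eef_rot: [3.142, 0.0, 1.617]
wrist_force: [-0.1, -0.3, 0.4]
finger_gap: 50.3
finger_force: 15.0
```

Request:
move_arm:
  dp:
    - [0, 0, 0]
    - [0, 0, 20]
    - [0, 0, 40]
    - [-15, 4, 0]
    - [-40, 9, 0]
    - [-45, 10, 0]
    - [-45, 10, 0]
    - [-22, 5, 0]
    - [-6.6, 1.2, 0]
    - [0, 0, 0]
  rotation:
    - [0, 0, 0]
    - [0, 0, 0]
    - [0, 0, 0]
    - [0, 0, 0]
    - [0, 0, 0]
    - [0, 0, 0]
    - [0, 0, 0]
    - [0, 0, 0]
    - [0, 0, 0]
    - [0, 0, 0]
  hand: [0.4, 0.4, 0.4, 0.4, 0.4, 0.4, 0.4, 0.4, 0.4, 0.4]

```text
clock: 10.5
eef_pos: [471.1, 126.4, 105.3]
eef_rot: [3.14, -0.0, 1.617]
wrist_force: [-0.5, 0.1, -0.7]
finger_gap: 49.9
finger_force: 15.0
```

```bash
python3 wl.py 3
```

```text
10.5 [471.1 126.4 105.3] [ 3.14  -0.     1.617]
```

View pics/ov_3.png

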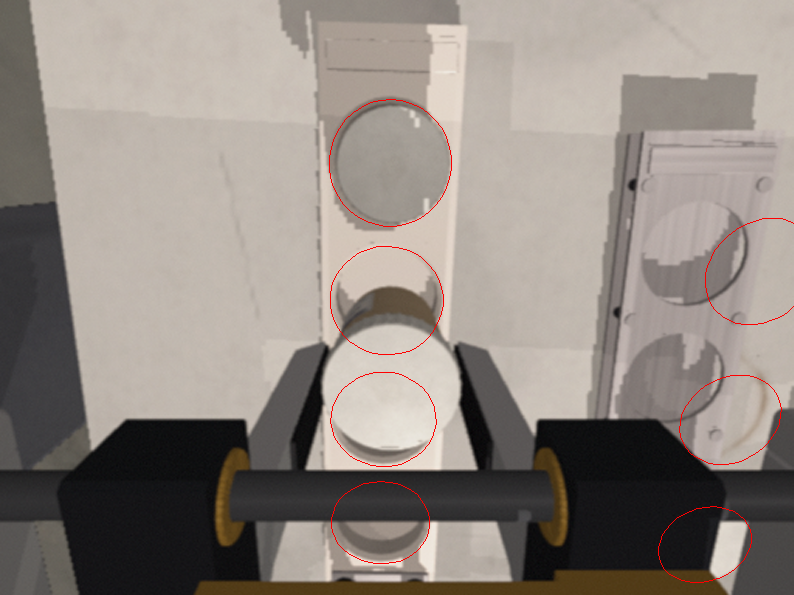

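```bash
python3 - <<'E'
from h import *
im=cv2.imread("pics/raw_3.png");cv2.imwrite("pics/c3.png",cv2.convertScaleAbs(cv2.resize(im[10:260,195:310],None,fx=2.4,fy=2.4,interpolation=cv2.INTER_CUBIC),alpha=1.2))
c=camera("wrist");d=np.load("w_3.npz");tcp=(d["p"],d["r"])
for z in(70,21):print(z,[ray(c,*(np.array(q)/1.55),z,tcp).round(1) for q in((333,162),(450,162),(391,101),(391,224))])
E
```

```text
70 [array([443.1, 203.5,  70. ]), array([493.6, 205.7,  70. ]), array([467. , 229.1,  70. ]), array([469.3, 178. ,  70. ])]
21 [array([437.4, 203.5,  21. ]), array([499.5, 206.3,  21. ]), array([466.8, 235. ,  21. ]), array([469.7, 172.1,  21. ])]
```

View pics/c3.png

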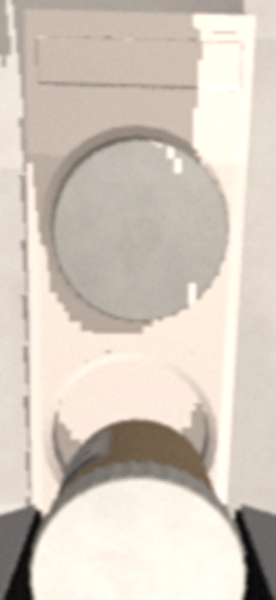

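Pot 1's lid is centred at (468.3, 203.6) and measures 50.5 mm at z = 70, so it is seated. I'll put pot 2 down and go on to pot 3.

Request:
move_arm:
  dp:
    - [0, -0.5, -15]
    - [0, 0, -20]
    - [0, 0, -12]
    - [0, 0, -6]
    - [0, 0, -4]
    - [0, 0, -3]
    - [0, 0, 0]
    - [0, 0, 0]
  rotation:
    - [0, 0, 0]
    - [0, 0, 0]
    - [0, 0, 0]
    - [0, 0, 0]
    - [0, 0, 0]
    - [0, 0, 0]
    - [0, 0, 0]
    - [0, 0, 0]
  hand: [0.4, 0.4, 0.4, 0.4, 0.4, 0.4, 0.4, 0.4]

```text
clock: 11.6
eef_pos: [470.5, 126.0, 44.7]
eef_rot: [3.141, -0.0, 1.617]
wrist_force: [0.1, -1.1, -0.7]
finger_gap: 49.7
finger_force: 15.0
```

Request:
move_arm:
  dp:
    - [0, 0, 0]
    - [0, 0, 0]
    - [0, 0, 0]
    - [0, 0, 20]
    - [0, 0, 40]
    - [30, -20, 0]
    - [42, -26, 0]
    - [45, -30, 0]
    - [40, -26, 0]
    - [20, -13, 0]
  rotation:
    - [0, 0, 0]
    - [0, 0, 0]
    - [0, 0, 0]
    - [0, 0, 0]
    - [0, 0, 0]
    - [0, 0, 0]
    - [0, 0, 0]
    - [0, 0, 0]
    - [0, 0, 0]
    - [0, 0, 0]
  hand: [0.6, 0.8, 1, 1, 1, 1, 1, 1, 1, 1]

```text
clock: 12.85
eef_pos: [648.7, 9.4, 103.9]
eef_rot: [-3.141, 0.0, 1.616]
wrist_force: [0.2, 0.3, 0.2]
finger_gap: 94.0
finger_force: 0.0
```

Request:
move_arm:
  dp:
    - [0, 0, 0]
    - [0, 0, 0]
  rotation:
    - [0, 0, 0]
    - [0, 0, 0]
  hand: [1, 1]

```text
clock: 13.1
eef_pos: [646.7, 11.5, 104.2]
eef_rot: [-3.141, -0.0, 1.617]
wrist_force: [-0.6, -0.3, 0.3]
finger_gap: 93.8
finger_force: 0.0
```

Request:
move_arm:
  dp:
    - [0.5, 0, -20]
    - [0, 0, -20]
    - [0, 0, -12]
    - [0, 0, -8]
    - [0, 0, 0]
    - [0, 0, 0]
    - [0, 0, 0]
    - [0, 0, 0]
    - [0, 0, 0]
    - [0, 0, 0]
  rotation:
    - [0, 0, 0]
    - [0, 0, 0]
    - [0, 0, 0]
    - [0, 0, 0]
    - [0, 0, 0]
    - [0, 0, 0]
    - [0, 0, 0]
    - [0, 0, 0]
    - [0, 0, 0]
    - [0, 0, 0]
  hand: [1, 1, 1, 1, 1, 0.4, 0.4, 0.4, 0.4, 0.4]

```text
clock: 14.35
eef_pos: [647.9, 10.9, 44.5]
eef_rot: [3.142, -0.0, 1.617]
wrist_force: [-0.3, 0.2, 0.7]
finger_gap: 50.0
finger_force: 15.0
```

Request:
move_arm:
  dp:
    - [0, 0, 0]
    - [0, 0, 20]
    - [0, 0, 40]
    - [-15, 4, 0]
    - [-40, 9, 0]
    - [-46, 10, 0]
    - [-46, 10, 0]
    - [-22, 5, 0]
    - [-7, 1.5, 0]
    - [0, 0, 0]
  rotation:
    - [0, 0, 0]
    - [0, 0, 0]
    - [0, 0, 0]
    - [0, 0, 0]
    - [0, 0, 0]
    - [0, 0, 0]
    - [0, 0, 0]
    - [0, 0, 0]
    - [0, 0, 0]
    - [0, 0, 0]
  hand: [0.4, 0.4, 0.4, 0.4, 0.4, 0.4, 0.4, 0.4, 0.4, 0.4]

```text
clock: 15.6
eef_pos: [472.6, 50.4, 105.3]
eef_rot: [3.14, 0.0, 1.617]
wrist_force: [0.6, -0.5, -0.4]
finger_gap: 50.3
finger_force: 15.0
```

```bash
python3 wl.py 4
```

```text
15.6 [472.6  50.4 105.3] [3.14  0.    1.617]
```

View pics/ov_4.png

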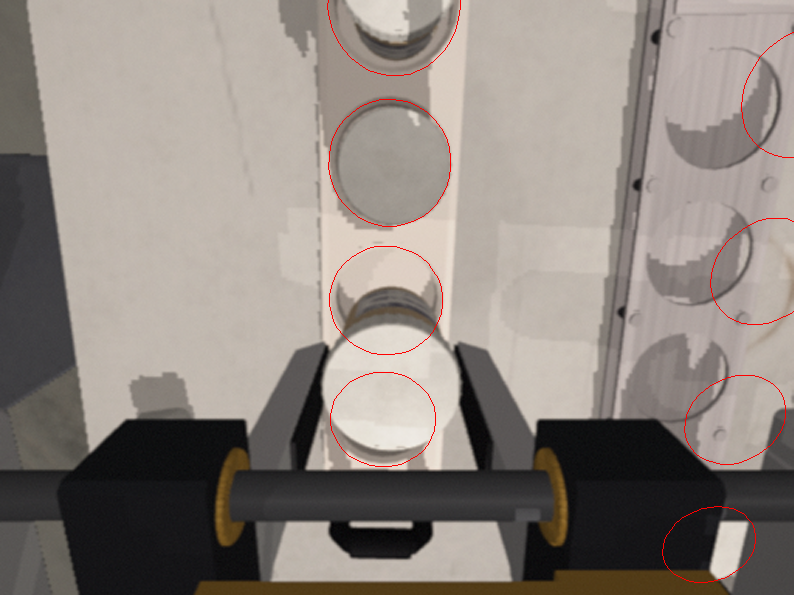

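Pots 1 and 2 stand in seats 1 and 2, with lids near (391,162) and above. Pot 3 hangs over seat 3. I'll put it down, then fetch pot 4.

Request:
move_arm:
  dp:
    - [-0.5, 0, -15]
    - [0, 0, -20]
    - [0, 0, -12]
    - [0, 0, -6]
    - [0, 0, -4]
    - [0, 0, -3]
    - [0, 0, 0]
    - [0, 0, 0]
  rotation:
    - [0, 0, 0]
    - [0, 0, 0]
    - [0, 0, 0]
    - [0, 0, 0]
    - [0, 0, 0]
    - [0, 0, 0]
    - [0, 0, 0]
    - [0, 0, 0]
  hand: [0.4, 0.4, 0.4, 0.4, 0.4, 0.4, 0.4, 0.4]

```text
clock: 16.65
eef_pos: [471.5, 50.4, 44.7]
eef_rot: [3.141, 0.0, 1.617]
wrist_force: [-0.2, -0.0, -0.8]
finger_gap: 50.1
finger_force: 15.0
```

Request:
move_arm:
  dp:
    - [0, 0, 0]
    - [0, 0, 0]
    - [0, 0, 0]
    - [0, 0, 20]
    - [0, 0, 40]
    - [30, -20, 0]
    - [42, -26, 0]
    - [46, -30, 0]
    - [42, -26, 0]
    - [20, -13, 0]
  rotation:
    - [0, 0, 0]
    - [0, 0, 0]
    - [0, 0, 0]
    - [0, 0, 0]
    - [0, 0, 0]
    - [0, 0, 0]
    - [0, 0, 0]
    - [0, 0, 0]
    - [0, 0, 0]
    - [0, 0, 0]
  hand: [0.6, 0.8, 1, 1, 1, 1, 1, 1, 1, 1]

```text
clock: 17.9
eef_pos: [652.7, -66.0, 103.8]
eef_rot: [-3.141, 0.0, 1.616]
wrist_force: [-0.3, 0.1, 0.1]
finger_gap: 94.1
finger_force: 0.0
```

Request:
move_arm:
  dp:
    - [0, 0, 0]
    - [0, 0, 0]
  rotation:
    - [0, 0, 0]
    - [0, 0, 0]
  hand: [1, 1]

```text
clock: 18.15
eef_pos: [650.8, -64.1, 104.2]
eef_rot: [-3.141, -0.0, 1.617]
wrist_force: [-0.3, -0.1, -0.5]
finger_gap: 93.8
finger_force: 0.0
```

Request:
move_arm:
  dp:
    - [0.5, 0, -20]
    - [0, 0, -20]
    - [0, 0, -12]
    - [0, 0, -8]
    - [0, 0, 0]
    - [0, 0, 0]
    - [0, 0, 0]
    - [0, 0, 0]
    - [0, 0, 0]
    - [0, 0, 0]
  rotation:
    - [0, 0, 0]
    - [0, 0, 0]
    - [0, 0, 0]
    - [0, 0, 0]
    - [0, 0, 0]
    - [0, 0, 0]
    - [0, 0, 0]
    - [0, 0, 0]
    - [0, 0, 0]
    - [0, 0, 0]
  hand: [1, 1, 1, 1, 1, 0.4, 0.4, 0.4, 0.4, 0.4]

```text
clock: 19.4
eef_pos: [651.9, -64.6, 44.5]
eef_rot: [3.141, 0.0, 1.617]
wrist_force: [-1.0, -0.0, 0.9]
finger_gap: 49.9
finger_force: 15.0
```

Request:
move_arm:
  dp:
    - [0, 0, 0]
    - [0, 0, 20]
    - [0, 0, 40]
    - [-15, 4, 0]
    - [-40, 9, 0]
    - [-46, 10, 0]
    - [-46, 10, 0]
    - [-24, 5, 0]
    - [-8, 1, 0]
    - [0, 0, 0]
  rotation:
    - [0, 0, 0]
    - [0, 0, 0]
    - [0, 0, 0]
    - [0, 0, 0]
    - [0, 0, 0]
    - [0, 0, 0]
    - [0, 0, 0]
    - [0, 0, 0]
    - [0, 0, 0]
    - [0, 0, 0]
  hand: [0.4, 0.4, 0.4, 0.4, 0.4, 0.4, 0.4, 0.4, 0.4, 0.4]

```text
clock: 20.65
eef_pos: [473.6, -25.7, 105.3]
eef_rot: [3.14, 0.0, 1.617]
wrist_force: [-0.2, -0.4, -0.3]
finger_gap: 50.2
finger_force: 15.0
```

```bash
python3 wl.py 5
```

```text
20.65 [473.6 -25.7 105.3] [3.14  0.    1.617]
```

View pics/ov_5.png

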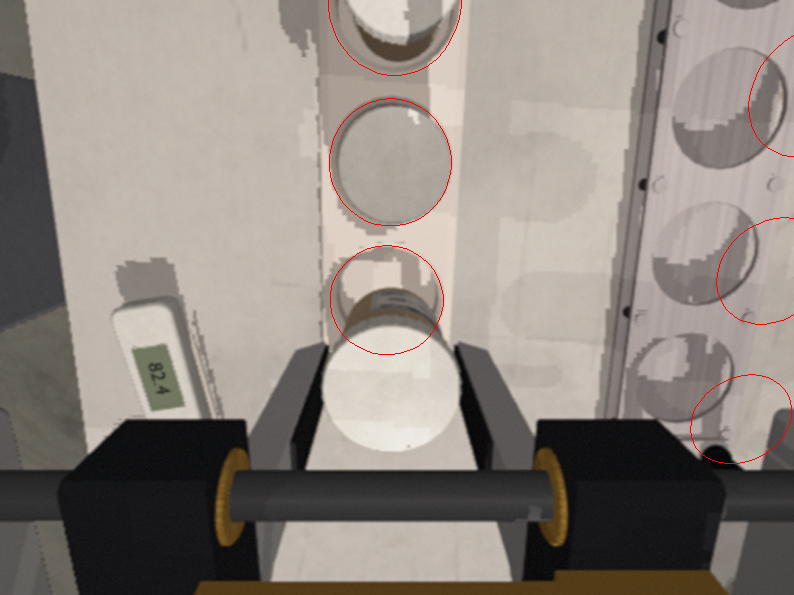

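Pot 3 is seated (lid at (391,162)) and pot 4 hangs over seat 4. I'll put it down, release and move clear.

Request:
move_arm:
  dp:
    - [-0.5, 0, -15]
    - [0, 0, -20]
    - [0, 0, -12]
    - [0, 0, -6]
    - [0, 0, -4]
    - [0, 0, -3]
    - [0, 0, 0]
    - [0, 0, 0]
  rotation:
    - [0, 0, 0]
    - [0, 0, 0]
    - [0, 0, 0]
    - [0, 0, 0]
    - [0, 0, 0]
    - [0, 0, 0]
    - [0, 0, 0]
    - [0, 0, 0]
  hand: [0.4, 0.4, 0.4, 0.4, 0.4, 0.4, 0.4, 0.4]

```text
clock: 21.7
eef_pos: [472.5, -25.6, 44.7]
eef_rot: [3.141, 0.0, 1.617]
wrist_force: [-0.9, -0.8, -0.9]
finger_gap: 50.0
finger_force: 15.0
```

Request:
move_arm:
  dp:
    - [0, 0, 0]
    - [0, 0, 0]
    - [0, 0, 0]
    - [0, 0, 20]
    - [0, 0, 50]
    - [0, 0, 50]
    - [0, -20, 30]
    - [0, -50, 0]
    - [0, -50, 0]
    - [0, -50, 0]
  rotation:
    - [0, 0, 0]
    - [0, 0, 0]
    - [0, 0, 0]
    - [0, 0, 0]
    - [0, 0, 0]
    - [0, 0, 0]
    - [0, 0, 0]
    - [0, 0, 0]
    - [0, 0, 0]
    - [0, 0, 0]
  hand: [0.6, 0.8, 1, 1, 1, 1, 1, 1, 1, 1]

```text
clock: 22.95
eef_pos: [472.2, -197.1, 194.6]
eef_rot: [3.141, 0.0, 1.617]
wrist_force: [0.2, 0.7, 0.4]
finger_gap: 94.1
finger_force: 0.0
```

Request:
move_arm:
  dp:
    - [0, -50, 0]
    - [0, -30, 0]
    - [0, 0, 0]
    - [0, 0, 0]
    - [0, 0, 0]
    - [0, 0, 0]
  rotation:
    - [0, 0, 0]
    - [0, 0, 0]
    - [0, 0, 0]
    - [0, 0, 0]
    - [0, 0, 0]
    - [0, 0, 0]
  hand: [1, 1, 1, 1, 1, 1]

```text
clock: 23.7
eef_pos: [472.6, -274.9, 194.6]
eef_rot: [3.141, 0.0, 1.618]
wrist_force: [-0.3, -0.2, -0.4]
finger_gap: 94.3
finger_force: 0.0
```

```bash
python3 - <<'E'
from h import *
c=camera("top");im=c["image"][:,:,::-1].copy()
im=cv2.resize(im[115:250,145:325],None,fx=4.4,fy=4.4,interpolation=cv2.INTER_CUBIC)
for x,y in((468.5,204),(470,128),(471,52),(472.5,-24)):
    q=[(proj(c,[x+25*np.cos(t),y+25*np.sin(t),70])+.5-[145,115])*4.4 for t in np.linspace(0,6.28,40)];cv2.polylines(im,[np.array(q).astype(int)],True,(0,0,255),1)
cv2.imwrite("pics/t6.png",im)
E
```

```text
(no output)
```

View pics/t6.png

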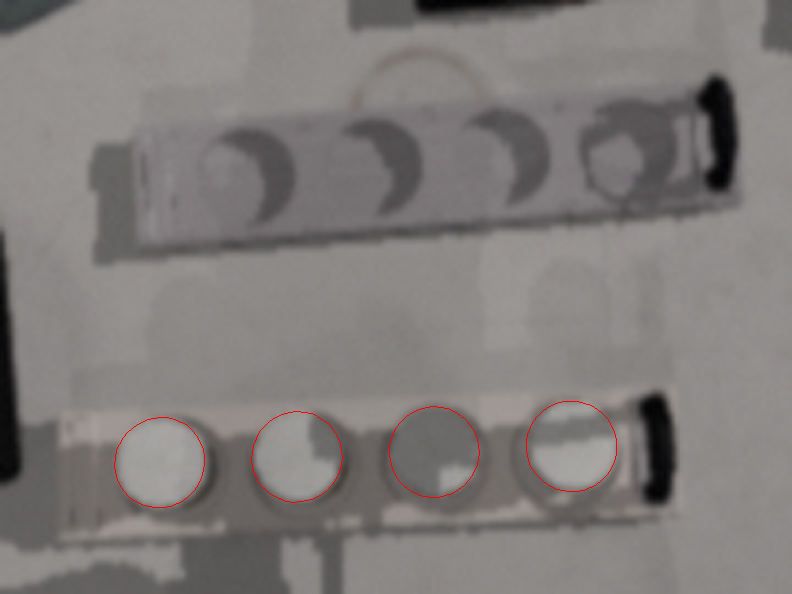

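The carrier is empty, and all four lids sit on the predicted seated outlines at about (160,462), (297,457), (434,452) and (571,447). The robot is clear, so I'm handing in.

```bash
python3 -c "
from cell import manip
print(manip.sign_off())"
```

```text
the job is handed in; nothing more can be done
None
```

All four pots were moved into the lab rack in the same order from the handle; the last image shows them in their seats and the arm clear, and the job was handed in at about 24 s with no verdict returned.

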